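Line up the canisters with the scraper

TASK

Pick the wooden scraper up from its cork mat by its upright grip and use its long straight edge to push the three square canisters into one straight row, their faces flush with each other and parallel to the near side of the orange tray, leaving a gap of about 30 mm between row and tray. Then lay the scraper flat back on the middle of its cork mat and let go. Move the canisters only with the scraper, never with the gripper or arm, keep them upright, and leave the other things on the counter where they are.

Things in the scene. Friction and masses are not known exactly. Their poses are not given: they have to be found in the camera images.
- scraper: Wooden scraper: a flat blade 80 (x) by 200 (y) by 12 mm thick, with an upright grip rib 16 mm thick (x), 100 mm long (y), standing from the blade's top to 74 mm above its underside. Origin: centre of the blade's underside. The rib's mid-plane lies at x = -20 mm; the straight pushing edge is the long side at x = +40 mm. z up. 160 g or so. Loose; starts flat on the cork mat, its +x roughly away from the robot.
- mat: Cork mat 130 (x) by 220 (y) by 5 mm thick, fixed, on the left or the right of the counter. Origin: centre of its underside; z up.
- tray: Orange silicone feeding tray, fixed, 190 (x) by 270 (y) mm with a rim 22 mm high. Origin: middle of the foot of its near long side; x points into the tray (away from the robot), y along the near side to the left, z up. The canisters stand on its -x side.
- canister_left: Square steel canister with a wooden lid, 52 by 52 mm, 64 mm high, about 220 g (varies); the left one of the three, seen from the robot. Origin: centre of its underside; z up; x roughly as the tray's x at the start (turned up to 0.22 rad), its faces square to its x and y. Loose, slides on the counter; neighbours stand about 70 mm apart along the tray's y.
- canister_middle: Square steel canister with a wooden lid, 52 by 52 mm, 64 mm high, about 220 g (varies); the middle one of the three, seen from the robot. Origin: centre of its underside; z up; x roughly as the tray's x at the start (turned up to 0.22 rad), its faces square to its x and y. Loose, slides on the counter; neighbours stand about 70 mm apart along the tray's y.
- canister_right: Square steel canister with a wooden lid, 52 by 52 mm, 64 mm high, about 220 g (varies); the right one of the three, seen from the robot. Origin: centre of its underside; z up; x roughly as the tray's x at the start (turned up to 0.22 rad), its faces square to its x and y. Loose, slides on the counter; neighbours stand about 70 mm apart along the tray's y.
- ramekin: Glass ramekin, 74 mm across, 42 mm high, bystander beyond one end of the row. Origin: centre of its underside.
- jar: Glass jar with steel cap, 60 mm across, 75 mm high, bystander beyond the other end of the row. Origin: centre of its underside.
- bowl: Stainless bowl, 150 mm across, 60 mm high, bystander on the side of the counter opposite to the mat. Origin: centre of its underside.
- mug: White mug, 80 mm across, 90 mm high, bystander at the left. Origin: centre of its underside.
- oil: Green glass bottle, 60 mm across, 170 mm high, bystander at the right. Origin: centre of its underside.
- spatula: Short flat wooden spatula, 190 mm long, lying crosswise in the orange tray, bystander; not the tool to use. Origin: its underside.
Not all that is in view belongs to the job. What is shaped like the canister_middle but blue is not meant.

How it is judged:
By the outcome, as a careful person would: the job done as asked, in the order asked, and still so for the second after the job is handed in, with the robot touching nothing.
It also fails if it takes over 58 s, if anything falls off the work surface, if the arm or the gripper's body presses on something with over 40 N, if the wrist force passes 120 N, or if a joint passes its speed limit or range.

ROBOT

A 6-joint arm with a two-finger parallel gripper is mounted at the origin on the work surface. World frame = base frame: x ahead of the robot, y to its left, z up, the work surface at z = 0. Lengths are in mm, angles in rad, forces in N, time in s.
With the tool pointing down it reaches from about 275 to 1000 mm from the base axis. Payload 8.4 kg.
Tool frame: the origin (TCP) lies on the mounting face of the last link; the fingertips stand 173 mm ahead of it and the grasp point (between the pads) lies 155 mm ahead of it; z points along the fingers, y is the direction in which the jaws open and shut (so a half turn about z gives the same grasp; the last joint's range is limited). The gripper opens to 85 mm and grips with 20 to 120 N. Pads are 22 mm wide; open, the fingers measure 114 mm over their backs; the gripper's body (76 mm by 85 mm) begins 54 mm behind the grasp point. The pads swing forward as they close: fully open they stand 13 mm farther back than shut.
Start: joints at [1.257, 0.353, 1.633, -0, 1.155, -0.002], TCP at [191.732, 594.868, 404.681] pointing down, gripper open.
Joint ranges: [-2.63, 2.63], [-0.92, 2.1], [0.06, 2.66], [-1.3, 4.44], [0, 2.69], [-3.02, 3.02]. Speed limits (rad/s): [2.22, 2.22, 2.79, 3.14, 3.14, 3.14].

INTERFACE

Orientations are given as [roll, pitch, yaw] about the fixed x, y, z axes, in that order (R = Rz(yaw) Ry(pitch) Rx(roll)).
In Python, from rig import r, grab_frame, spotter gives the robot as it stands.
- The arm moves only by the tool apply_moves, never from a script. Its argument "motion" is text: rows parted by semicolons, each of 5 numbers parted by spaces: the opening, from -1 (shut) to 1 (fully open), then the shift along the tool's x, y, z as a fraction of full scale, then the turn about the tool's z as a fraction of full scale. In form: hand x y z twist; .... A call has 1 to 20 rows; each row is the pose to reach, as a shift and turn from the pose commanded when the call began, along the tool's axes at that moment, turning the shorter way round; what a row does not reach only later rows make up. Full scale, the value 1, is 1 m for a shift and pi rad for a turn. A row lasts 1/12 s, in which the tool goes at most 41.7 mm and 7.16 degrees, less where a joint would pass 70% of its speed; a pose out of reach is approached as far as the arm can. A call with a number of a shift or a turn outside -1 to 1 is refused whole. A call with a gripper value outside its range is refused whole. The fingers move at their own pace and stop on an object; "squeeze" is the grip in N (left out, the last holds). Time passes only in rows, so rows that repeat a pose let the fingers close. It gives the time, the measured TCP pose, the force and the opening at its end, in the units of the state.
- r.sense(): the state, without advancing time (a new reading comes with each control period).
- grab_frame(name): name is "scene" or "top"; returns a dict with "img" (384x512x3 uint8, red, green, blue), "fx", "fy", "cx", "cy" (pixels), "dist_coeffs" ([k1, k2, p1, p2, k3] as OpenCV has them; the pictures are not rectified), "R" (3x3) and "t" (3): a world point X has camera coordinates R X + t. Camera axes: x right, y down, z forward; pixel columns grow to the right and rows downward; lengths in mm; the calibration is good to about 2 mm. A picture is of the moment at which its call begins. There is no depth.
- r.sign_off(): hands the job in, once; it reports no verdict.
Trained networks look in the newest picture that a camera, given by its name, has taken for a name from the list of things; names that differ only in an ending like _2 or _b are one class to them, and where a whole thing is asked for, a point or a joint stands for the part that bears it (a point fixed in the world has none). Each returns a list of dicts, best first, with "conf" (0 to 1); they miss things now and then, are a little off and sometimes report something else, mostly with a low value. They report only what shows in the picture. A call takes as long as a camera call. They do not tell look-alikes from the thing itself.
- spotter.boxes_of(query, camera): "point" ([x, y, z] in mm, in world coordinates, good to about 4 mm: the middle of the surface that is visible of it).
- spotter.place_of(query, camera): "point" ([x, y, z] in mm, in world coordinates, good to about 4 mm: a listed point, or the origin of a listed thing).
The state is a dict: "clock": time; "qpos": joint angles; "qvel": joint speeds; "joint_efforts": joint torques, N m; "eef_pos": TCP position; "tcp_rot": TCP orientation; "contact_force": force on the tool from outside, world axes, zero at the start; "wrist_torque": the same for the moment, N m; "opening": opening from 0.0 (shut) to 1.0 (fully open).
Only numpy, scipy, OpenCV 4.12 (cv2) and the standard library are available. Lean on these libraries where they do the work, as an engineer would, in place of code of your own. Each camera call takes 0.05 s, during which the arm holds its last target.

## Working session

There is one attempt and no reset: what is moved stays moved. The work goes in short steps, Python scripts to look and compute and a tool call to move; the robot and the scene stay as the last step left them, time stands still between calls to the robot, and variables do not carry over. Pictures are saved under pics/ and viewed, and the job is handed in when it is done.

Besides the shell and the picture viewer there is one more tool, called as name(argument=value, ...) on one line, values as JSON. apply_moves: Moves the arm, as the interface text tells. Its arguments: {"type":"object","properties":{"motion":{"type":"string"},"squeeze":{"type":"number"}},"required":["motion"]}

```bash
ls; mkdir -p pics; python3 - <<'E'
from rig import r, grab_frame, spotter
import cv2,json
print(r.sense())
for n in("scene","top"):
    f=grab_frame(n); cv2.imwrite(f"pics/{n}0.png",cv2.resize(f["img"][:,:,::-1],None,fx=1.5,fy=1.5,interpolation=cv2.INTER_CUBIC))
    print({k:(v.tolist() if hasattr(v,'tolist') else v) for k,v in f.items() if k!="img"})
    for q in "scraper mat tray canister_left canister_middle canister_right ramekin jar bowl mug oil".split():
        print(q,[([round(x) for x in d['point']],round(d['conf'],2)) for d in spotter.place_of(q,n)][:5])
print(r.sense()['clock'])
E
```

```text
pics
{'clock': 0.0, 'qpos': array([ 1.25662205e+00,  3.53661202e-01,  1.63414336e+00,  1.96131796e-05,
        1.15525302e+00, -2.39018413e-03]), 'qvel': array([ 0.0020459 ,  0.0001854 ,  0.00041454, -0.0021019 ,  0.00121273,
        0.00225226]), 'joint_efforts': array([ 2.05238146e-03, -6.05244756e+01, -3.42078638e+01,  1.79109074e-04,
        9.18795413e-03,  6.14185115e-05]), 'eef_pos': array([191.63829383, 594.63559899, 403.94942315]), 'tcp_rot': array([-3.14012777e+00, -2.14338189e-05,  2.82980061e+00]), 'contact_force': array([-0.21056161,  0.69493522,  0.39600538]), 'wrist_torque': array([-0.00567117, -0.04098786,  0.01932732]), 'opening': 0.9969118088368156}
{'fx': 400.77088006608534, 'fy': 400.77088006608534, 'cx': 255.30591265851766, 'cy': 188.59704659430764, 'dist_coeffs': [-0.14461575880282448, 0.0, 0.0, 0.0, 0.0], 'R': [[-0.6389781303493127, 0.7689880486985486, 0.019087427644787776], [0.5465981555386411, 0.47136655841186126, -0.6921300629019902], [-0.5412369215944642, -0.43182282080704765, -0.7215203712530867]], 't': [392.8542913189042, -305.60549326284996, 1662.3116604
[... 746 characters left out ...]
75115768612], [-0.9988484267242498, -0.007927476556889792, -0.047317814255638434], [0.04740203017136725, -0.010795328244345242, -0.9988175551239223]], 't': [0.40736689940272386, 579.1030615782059, 1052.632836002212]}
scraper [([424, -348, -1], 0.96)]
mat [([432, -336, -4], 0.73)]
tray [([714, -7, -4], 0.57), ([604, -14, -1], 0.43)]
canister_left [([566, 48, 4], 0.92), ([670, 195, -5], 0.55), ([670, -198, 0], 0.17)]
canister_middle [([404, 137, -1], 0.81), ([604, -10, -1], 0.75)]
canister_right [([568, -90, 1], 0.58)]
ramekin [([669, 194, -6], 0.63), ([421, -346, 0], 0.18)]
jar [([669, -200, -1], 0.86)]
bowl [([436, -336, 2], 0.36)]
mug [([629, 435, 4], 0.75)]
oil [([642, -432, 2], 0.72)]
1.2
```

View pics/top0.png

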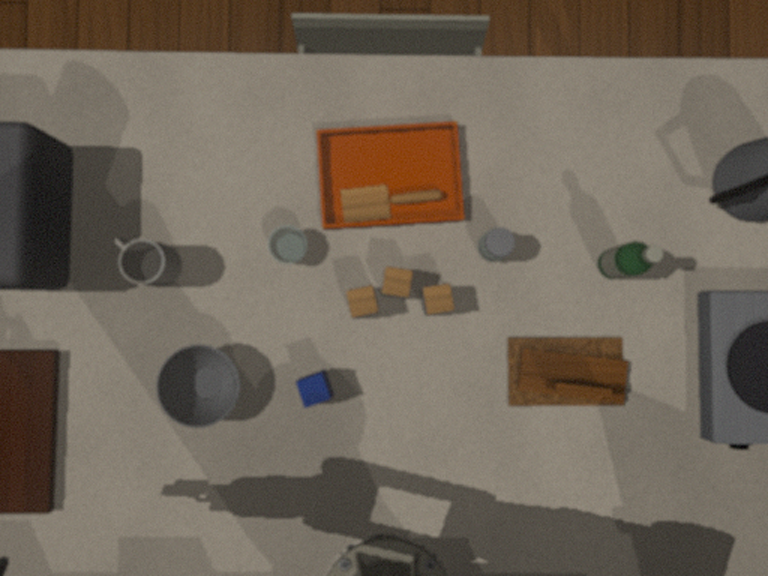

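View pics/scene0.png

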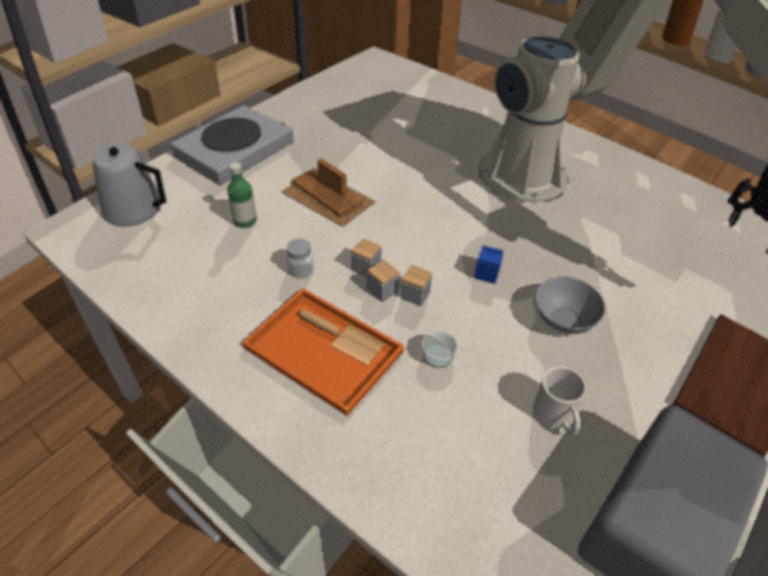

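The top view shows the scraper on the mat at about (570,370) and three wooden-lidded canisters at (362,302), (397,282) and (438,299). Two look-alikes are not wanted: the blue block at (314,388) and the spatula in the tray at (390,200). All pixels are in the 1.5x picture. I'll check these choices in close crops.

```bash
cat > h.py <<'E'
import numpy as np, cv2
from rig import r, grab_frame, spotter
def proj(f,P):
    P=np.asarray(P,float).reshape(-1,3)
    rv,_=cv2.Rodrigues(np.array(f["R"])); K=np.array([[f["fx"],0,f["cx"]],[0,f["fy"],f["cy"]],[0,0,1.]])
    return cv2.projectPoints(P,rv,np.array(f["t"],float),K,np.array(f["dist_coeffs"],float))[0].reshape(-1,2)
def unproj(f,uv,z):
    K=np.array([[f["fx"],0,f["cx"]],[0,f["fy"],f["cy"]],[0,0,1.]])
    n=cv2.undistortPoints(np.asarray(uv,float).reshape(-1,1,2),K,np.array(f["dist_coeffs"],float)).reshape(-1,2)
    R=np.array(f["R"]);t=np.array(f["t"]);d=np.c_[n,np.ones(len(n))]@R; c=-R.T@t
    return c+d*((z-c[2])/d[:,2])[:,None]
def Rz(a): return np.array([[np.cos(a),-np.sin(a),0],[np.sin(a),np.cos(a),0],[0,0,1]])
def place(pts,x,y,a,z=0): return np.asarray(pts,float)@Rz(a).T+[x,y,z]
def box(x0,x1,y0,y1,z): return [[x0,y0,z],[x1,y0,z],[x1,y1,z],[x0,y1,z]]
def crop(f,u0,v0,w,h,s,name,polys=[]):
    im=cv2.resize(np.ascontiguousarray(f["img"][v0:v0+h,u0:u0+w,::-1]),None,fx=s,fy=s,interpolation=cv2.INTER_CUBIC)
    for P,c in polys:
        q=(proj(f,P)-[u0,v0]+.5)*s-.5
        cv2.polylines(im,[np.round(q).astype(int)],True,c,1)
    cv2.imwrite("pics/"+name,im)
E
python3 - <<'E'
from h import *
f=grab_frame("top"); np.savez("top0.npz",**f)
s=grab_frame("scene"); np.savez("scene0.npz",**s)
crop(f,325,215,110,65,7,"mat_a.png")
crop(f,205,140,115,75,6,"can_a.png")
crop(f,200,70,125,90,6,"tray_a.png")
crop(s,180,95,85,60,9,"smat_a.png")
E
```

```text
(no output)
```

View pics/mat_a.png

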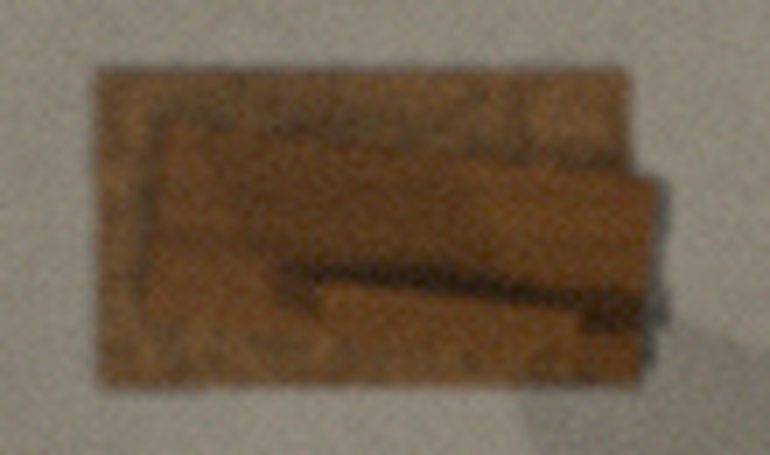

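View pics/can_a.png

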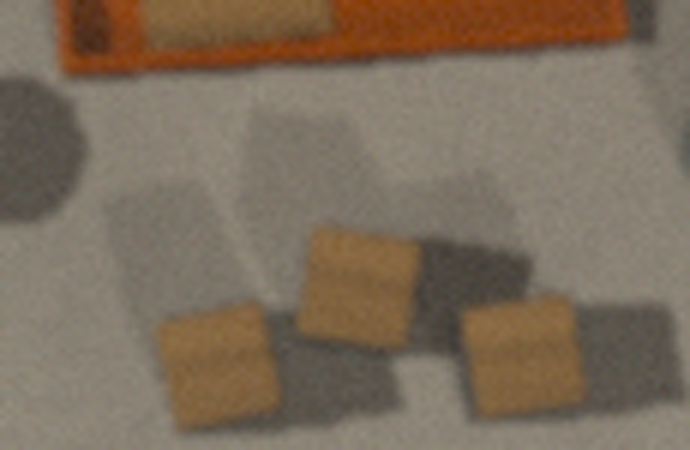

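View pics/tray_a.png

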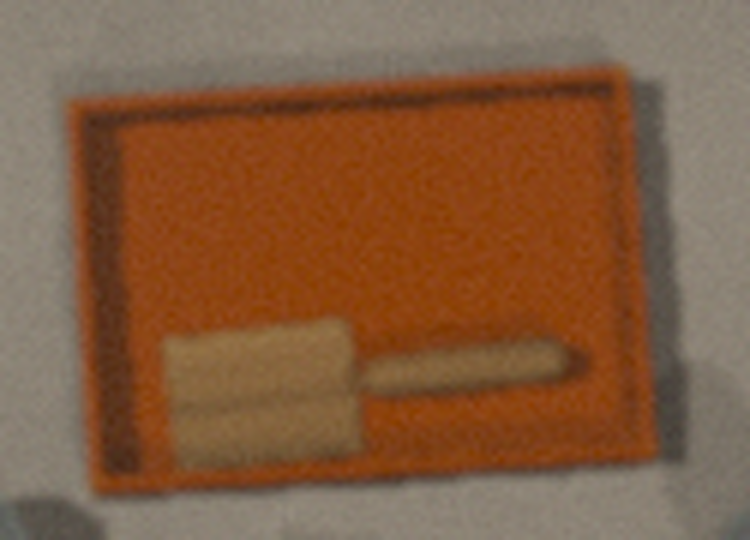

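View pics/smat_a.png

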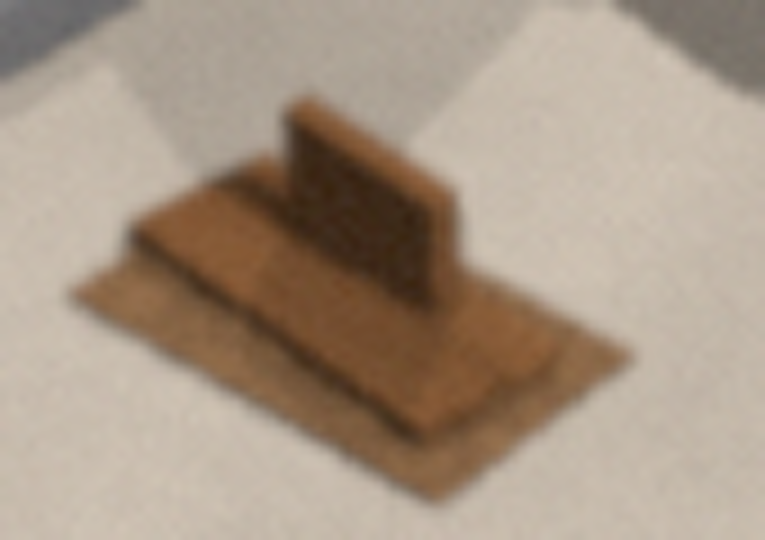

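```bash
cat > fit.py <<'E'
from h import *
from scipy.optimize import least_squares
def fit(obs,x0):
    # obs: list of (frame, model pts Nx3, pixels Nx2)
    def res(p): return np.concatenate([(proj(f,place(M,p[0],p[1],p[2]))-uv).ravel() for f,M,uv in obs])
    s=least_squares(res,x0,loss='soft_l1',f_scale=0.5); return s.x, np.abs(s.fun).max()
def px(c,u0,v0,s): return (np.array(c,float)+.5)/s-.5+[u0,v0]
E
python3 - <<'E'
from fit import *
f=dict(np.load("top0.npz"));s=dict(np.load("scene0.npz"))
# order: far-left, far-right, near-right, near-left in world (x far, y left)
def rect(lx,ly,z,ox=0): return np.array([[ox+lx/2,ly/2,z],[ox+lx/2,-ly/2,z],[ox-lx/2,-ly/2,z],[ox-lx/2,ly/2,z]])
o={}
def go(n,obs,x0):
    p,e=fit(obs,x0);o[n]=p;print(n,p.round(3),'maxres px',round(e,2))
go('tray',[(f,rect(190,270,22,95),px([(70,100),(628,68),(655,457),(95,495)],200,70,6))],[630,0,0])
go('mat',[(f,rect(130,220,5)[[0,1,3]],px([(97,68),(630,68),(98,385)],325,215,7)),
          (s,rect(130,220,5)[[0,1,3]],px([(436,503),(70,295),(632,355)],180,95,9))],[430,-340,0])
rib=np.array([[-28,50,74],[-28,-50,74],[-12,-50,74.]])+[0,0,5]
go('scraper',[(f,rect(80,200,17)[[0,1]],px([(165,122),(655,178)],325,215,7)),
          (s,rect(80,200,17)[:2],px([(420,435),(130,228)],180,95,9)),
          (s,np.array([[-12,50,79.],[-12,-50,79],[-28,-50,79]]),px([(432,198),(285,115),(307,95)],180,95,9))],[430,-345,0])
L=rect(52,52,64)
go('cl',[(f,L,px([(158,325),(265,303),(280,408),(180,432)],205,140,6))],[565,45,0])
go('cm',[(f,L,px([(313,228),(418,243),(408,348),(297,335)],205,140,6))],[600,-10,0])
go('cr',[(f,L,px([(462,310),(570,295),(583,402),(480,417)],205,140,6))],[570,-90,0])
np.savez("pose0.npz",**o)
g=(0,255,0);w=(255,255,255)
P=[(place(rect(80,200,17),*o['scraper']),g),(place(box(-28,-12,-50,50,79),*o['scraper']),g),(place(rect(130,220,5),*o['mat']),w)]
crop(f,325,215,110,65,7,"mat_b.png",P);crop(s,180,95,85,60,9,"smat_b.png",P)
Q=[(place(L,*o[k]),g) for k in('cl','cm','cr')]+[(place(rect(52,52,0),*o[k]),w) for k in('cl','cm','cr')]+[(place(rect(190,270,22,95),*o['tray']),g),(place(rect(190,270,0,95),*o['tray']),w)]
crop(f,205,140,115,75,6,"can_b.png",Q);crop(s,150,150,150,120,5,"scan_b.png",Q)
E
```

```text
tray [711.816  -8.629  31.49 ] maxres px 0.9
mat [ 4.36856e+02 -3.37570e+02  5.00000e-03] maxres px 0.51
scraper [ 4.29814e+02 -3.47420e+02 -1.09000e-01] maxres px 1.02
cl [5.63705e+02 4.71830e+01 2.24000e-01] maxres px 1.83
cm [ 5.99516e+02 -1.45490e+01 -1.28000e-01] maxres px 1.05
cr [ 5.69648e+02 -8.91580e+01  1.62000e-01] maxres px 1.23
```

View pics/mat_b.png

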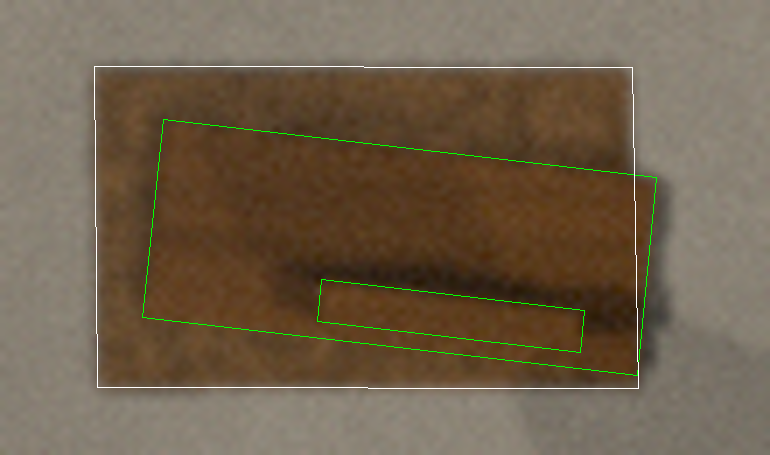

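View pics/smat_b.png

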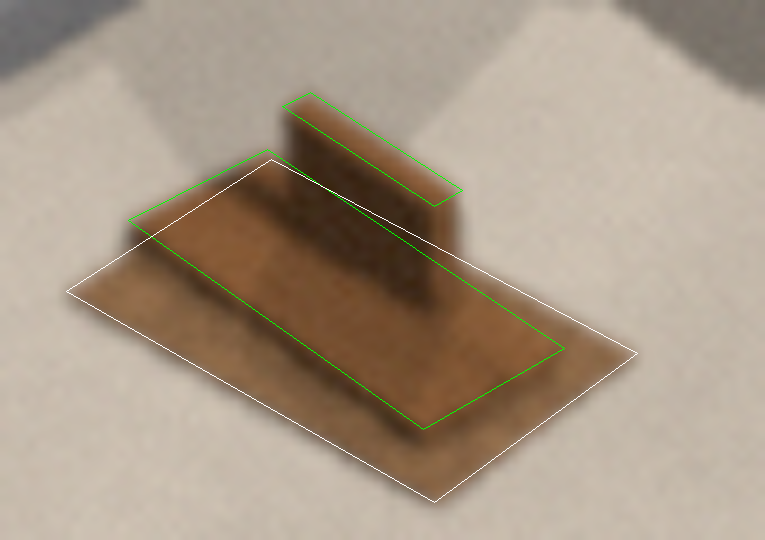

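View pics/can_b.png

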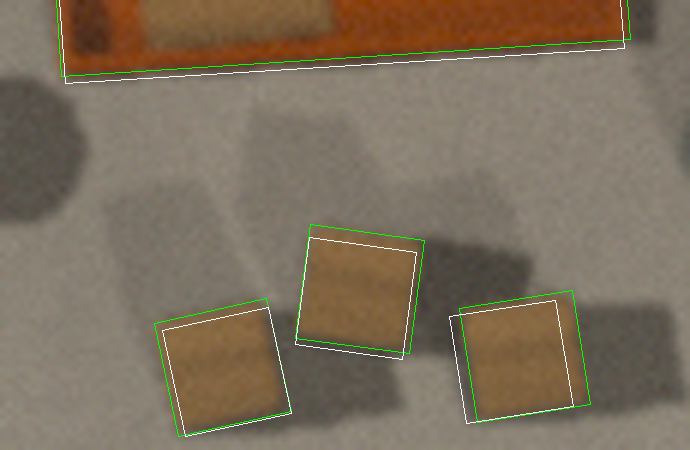

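View pics/scan_b.png

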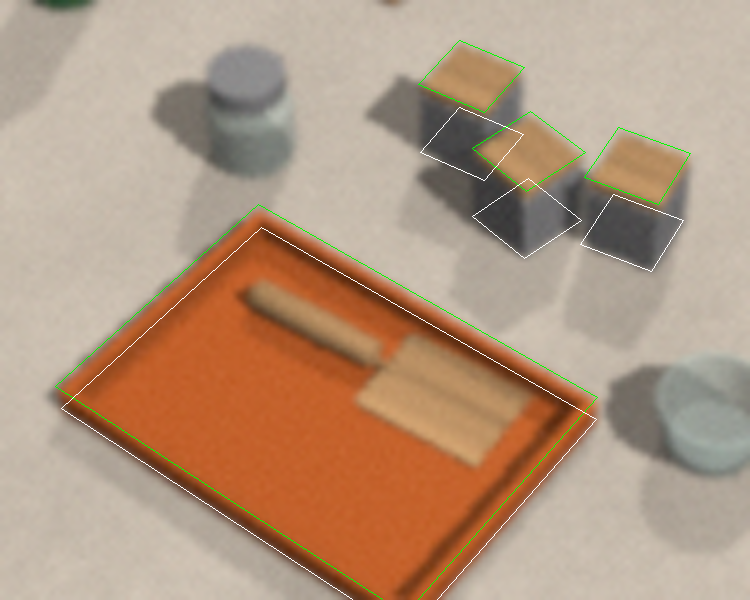

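```bash
cat > mv.py <<'E'
import sys,json,os
from h import *
# usage: mv.py x y z scraper_yaw  -> prints x y z twist from stored commanded pose, stores new
F="cmd.json"
c=json.load(open(F)) if os.path.exists(F) else [191.732,594.868,404.681,2.8298]
t=[float(a) for a in sys.argv[1:4]]; yaw=float(sys.argv[4])+np.pi/2
d=np.array(t)-c[:3]; y=c[3]
tx=np.array([np.cos(y),np.sin(y),0]);ty=np.array([np.sin(y),-np.cos(y),0]);tz=np.array([0,0,-1.])
v=[round(float(d@a)/1000,4) for a in(tx,ty,tz)]
tw=round(float(-(yaw-y)/np.pi),4)
n=np.array(c[:3])+1000*(v[0]*tx+v[1]*ty+v[2]*tz)
json.dump([*map(float,n),y-tw*np.pi],open(F,"w"))
s=r.sense();print("measured",s["eef_pos"].round(1),s["tcp_rot"].round(4),"cmd was",np.round(c,4))
print(v,tw,"dist",round(float(np.linalg.norm(d)),1),"rows",max(np.linalg.norm(d)/41.7,abs(tw)*180/7.16))
E
python3 mv.py 410 -345.2 300 -0.109
```

```text
measured [191.8 594.9 404.7] [-3.1416 -0.      2.8298] cmd was [191.732  594.868  404.681    2.8298]
[-0.4961, -0.8278, 0.1047] 0.4354 dist 970.7 rows 23.279022171794615
```

```bash
rm cmd.json; python3 mv.py 320 40 330 0.5;python3 mv.py 410 -345.2 290 -0.109
```

```text
measured [191.8 594.9 404.7] [-3.1416 -0.      2.8298] cmd was [191.732  594.868  404.681    2.8298]
[-0.2923, -0.4888, 0.0747] 0.2416 dist 574.4 rows 13.774018148839215
measured [191.8 594.9 404.7] [-3.1416 -0.      2.8298] cmd was [319.9919  39.9679 329.981    2.0708]
[-0.3812, -0.1057, 0.04] 0.1938 dist 397.6 rows 9.533821729225517
```

apply_moves(motion="1 -0.2923 -0.4888 0.0747 0.2416;1 -0.2923 -0.4888 0.0747 0.2416;1 -0.2923 -0.4888 0.0747 0.2416;1 -0.2923 -0.4888 0.0747 0.2416;1 -0.2923 -0.4888 0.0747 0.2416;1 -0.2923 -0.4888 0.0747 0.2416;1 -0.2923 -0.4888 0.0747 0.2416;1 -0.2923 -0.4888 0.0747 0.2416;1 -0.2923 -0.4888 0.0747 0.2416;1 -0.2923 -0.4888 0.0747 0.2416;1 -0.2923 -0.4888 0.0747 0.2416;1 -0.2923 -0.4888 0.0747 0.2416;1 -0.2923 -0.4888 0.0747 0.2416;1 -0.2923 -0.4888 0.0747 0.2416;1 -0.2923 -0.4888 0.0747 0.2416;1 -0.2923 -0.4888 0.0747 0.2416;1 -0.2923 -0.4888 0.0747 0.2416;1 -0.2923 -0.4888 0.0747 0.2416", squeeze=60)

```text
clock: 2.8
eef_pos: [320.0, 40.8, 330.1]
tcp_rot: [3.141, -0.0, 2.072]
contact_force: [0.3, 0.5, -0.1]
opening: 1.001
```

apply_moves(motion="1 -0.3812 -0.1057 0.04 0.1938;1 -0.3812 -0.1057 0.04 0.1938;1 -0.3812 -0.1057 0.04 0.1938;1 -0.3812 -0.1057 0.04 0.1938;1 -0.3812 -0.1057 0.04 0.1938;1 -0.3812 -0.1057 0.04 0.1938;1 -0.3812 -0.1057 0.04 0.1938;1 -0.3812 -0.1057 0.04 0.1938;1 -0.3812 -0.1057 0.04 0.1938;1 -0.3812 -0.1057 0.04 0.1938;1 -0.3812 -0.1057 0.04 0.1938;1 -0.3812 -0.1057 0.04 0.1938;1 -0.3812 -0.1057 0.04 0.1938;1 -0.3812 -0.1057 0.04 0.1938;1 -0.3812 -0.1057 0.04 0.1938")

```text
clock: 4.05
eef_pos: [410.2, -343.7, 290.2]
tcp_rot: [-3.141, -0.0, 1.464]
contact_force: [0.3, -0.1, 0.0]
opening: 1.001
```

```bash
python3 mv.py 410 -345.2 208 -0.109; python3 - <<'E'
from h import *
f=grab_frame("top");s=grab_frame("scene")
o=dict(np.load("pose0.npz"))
crop(f,325,195,110,85,7,"grasp_t.png",[(place(box(-28,-12,-50,50,79),*o['scraper']),(0,255,0))]);crop(s,170,60,110,90,7,"grasp_s.png")
E
```

```text
measured [ 410.2 -343.7  290.2] [-3.1414e+00 -2.0000e-04  1.4639e+00] cmd was [ 409.9865 -345.2423  289.981     1.462 ]
[0.0, 0.0, 0.082] 0.0 dist 82.0 rows 1.965971511698299
```

View pics/grasp_s.png

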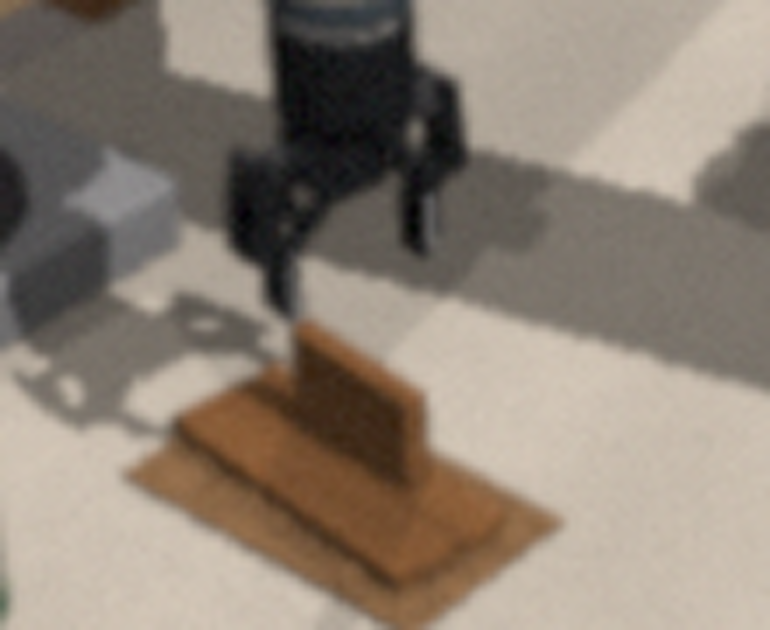

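View pics/grasp_t.png

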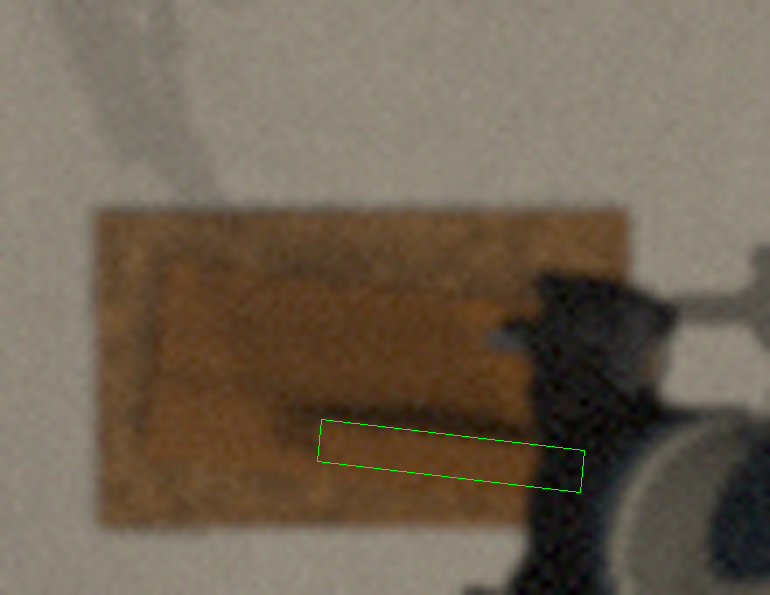

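The gripper straddles the rib: in the scene crop the fingers are at (285,300) and (425,240), one on each side of the rib, whose top is at about (360,360). Descending now.

apply_moves(motion="1 0 0 0.03 0;1 0 0 0.06 0;1 0 0 0.082 0;1 0 0 0.082 0;1 0 0 0.082 0;-1 0 0 0.082 0;-1 0 0 0.082 0;-1 0 0 0.082 0;-1 0 0 0.082 0;-1 0 0 0.082 0;-1 0 0 0.082 0;-1 0 0 0.082 0;-1 0 0 0.082 0;-1 0 0 0.082 0;-1 0 0 0.082 0;-1 0 0 0.082 0", squeeze=80)

```text
clock: 5.48
eef_pos: [410.2, -345.5, 208.7]
tcp_rot: [3.141, 0.0, 1.462]
contact_force: [-0.5, 0.8, 6.9]
opening: 0.179
```

apply_moves(motion="-1 0 0 -0.02 0;-1 0 0 -0.05 0;-1 0 0 -0.08 0;-1 0 0 -0.1 0;-1 0 0 -0.1 0;-1 0 0 -0.1 0")

```text
clock: 5.98
eef_pos: [410.1, -345.4, 308.8]
tcp_rot: [3.14, 0.001, 1.462]
contact_force: [-0.9, 0.4, -1.9]
opening: 0.177
```

```bash
python3 mv.py 410 -345.2 308 -0.109; python3 - <<'E'
from h import *
f=grab_frame("top");s=grab_frame("scene")
o=dict(np.load("pose0.npz"))
p=o['scraper']
P=[(place(box(-40,40,-100,100,112-5),*p),(0,255,0)),(place(box(-40,40,-100,100,105-5),*p),(255,255,0))]
crop(f,325,195,130,85,6,"lift_t.png",P);crop(s,150,40,140,110,5,"lift_s.png",P)
E
```

```text
measured [ 410.1 -345.4  308.8] [3.1397e+00 1.3000e-03 1.4619e+00] cmd was [ 409.9865 -345.2423  207.981     1.462 ]
[0.0, 0.0, -0.1] 0.0 dist 100.0 rows 2.3985374068788965
```

View pics/lift_s.png

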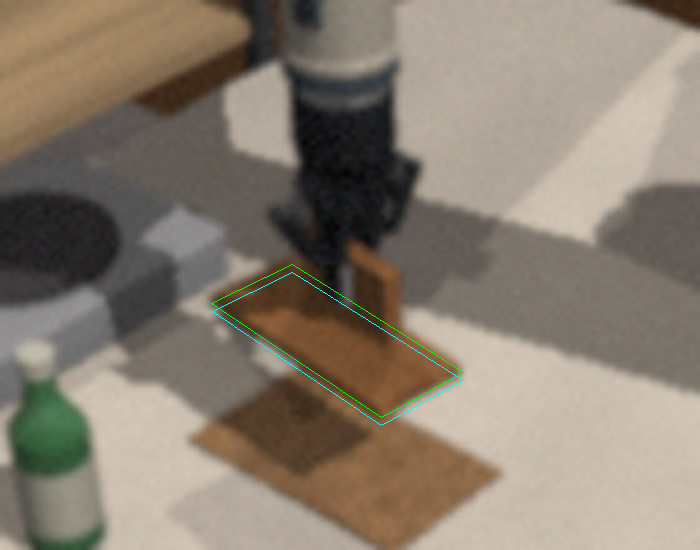

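View pics/lift_t.png

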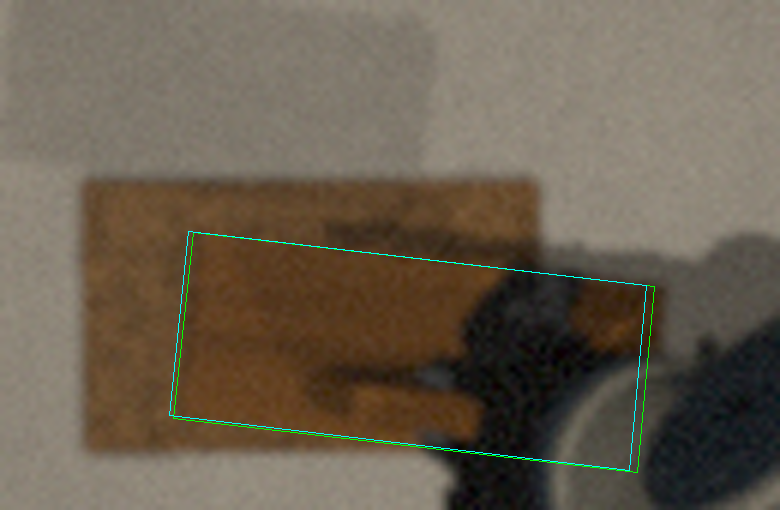

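```bash
python3 - <<'E'
import numpy as np
t=np.load("pose0.npz")['tray'];a=t[2]%(2*np.pi);print(a)
for x in(-265,-242,-160,-142):
    print(x,t[:2]+[x*np.cos(a)+1.6*np.sin(a),x*np.sin(a)-1.6*np.cos(a)])
E
python3 mv.py 447.6 -29.9 290 0.074;python3 mv.py 447.6 -29.9 206 0.074
```

```text
0.0738000525210154
-265 [447.65522187 -29.76436661]
-242 [470.59261614 -28.06850579]
-160 [552.36941312 -22.02239327]
-142 [570.32041733 -20.69519784]
measured [ 409.5 -344.8  306.9] [-3.1402e+00 -1.0000e-03  1.4619e+00] cmd was [ 409.9865 -345.2423  307.981     1.462 ]
[0.3176, 0.0031, 0.018] -0.0582 dist 318.1 rows 7.627967947798786
measured [ 409.5 -344.8  306.9] [-3.1402e+00 -1.0000e-03  1.4619e+00] cmd was [447.5693 -29.8586 289.981    1.6448]
[-0.0, 0.0, 0.084] -0.0 dist 84.0 rows 2.013933232962933
```

apply_moves(motion="-1 0.02 0 0.001 -0.004;-1 0.05 0.001 0.003 -0.01;-1 0.08 0.001 0.005 -0.015;-1 0.11 0.001 0.007 -0.02;-1 0.14 0.002 0.009 -0.026;-1 0.17 0.002 0.01 -0.031;-1 0.2 0.002 0.011 -0.036;-1 0.23 0.003 0.013 -0.042;-1 0.26 0.003 0.015 -0.048;-1 0.285 0.003 0.016 -0.053;-1 0.305 0.0031 0.017 -0.057;-1 0.3176 0.0031 0.018 -0.0582;-1 0.3176 0.0031 0.018 -0.0582;-1 0.3176 0.0031 0.018 -0.0582")

```text
clock: 7.25
eef_pos: [447.0, -29.4, 288.8]
tcp_rot: [-3.139, -0.0, 1.646]
contact_force: [-0.1, 0.3, -2.7]
opening: 0.178
```

apply_moves(motion="-1 0 0 0.015 0;-1 0 0 0.035 0;-1 0 0 0.055 0;-1 0 0 0.07 0;-1 0 0 0.08 0;-1 0 0 0.084 0;-1 0 0 0.084 0;-1 0 0 0.084 0")

```text
clock: 7.92
eef_pos: [447.7, -30.2, 206.2]
tcp_rot: [-3.142, 0.0, 1.644]
contact_force: [-0.7, 0.7, -1.4]
opening: 0.179
```

```bash
python3 - <<'E'
from h import *
f=grab_frame("top");s=grab_frame("scene");np.savez("top1.npz",**f);np.savez("scene1.npz",**s)
st=r.sense();print(st['eef_pos'],st['tcp_rot'],st['contact_force'])
p=st['eef_pos'];a=st['tcp_rot'][2]-np.pi/2
P=[(place(box(-20,60,-100,100,15),p[0],p[1],a),(0,255,0))]
crop(f,185,130,150,115,5,"pre_t.png",P);crop(s,170,100,160,120,5,"pre_s.png",P)
E
```

```text
[447.96801581 -30.04400246 206.66967919] [3.14034731e+00 2.17652556e-04 1.64464863e+00] [ 0.55616407  1.44786996 -1.16100088]
```

View pics/pre_t.png

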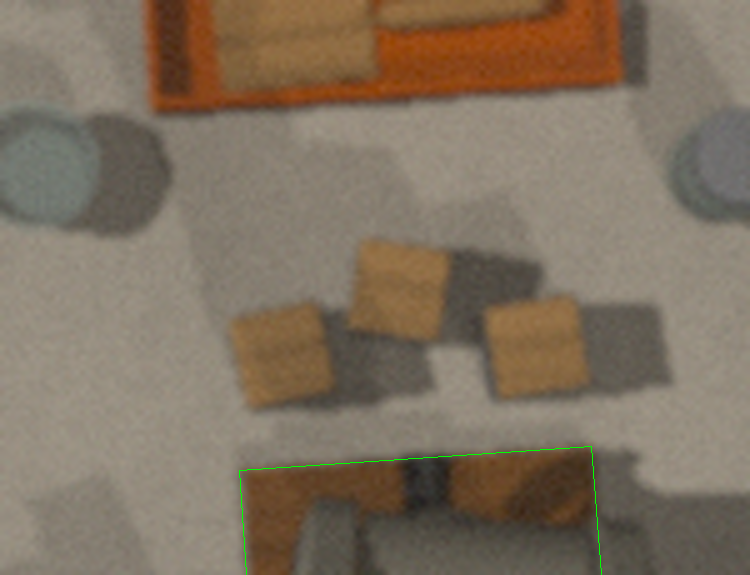

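View pics/pre_s.png

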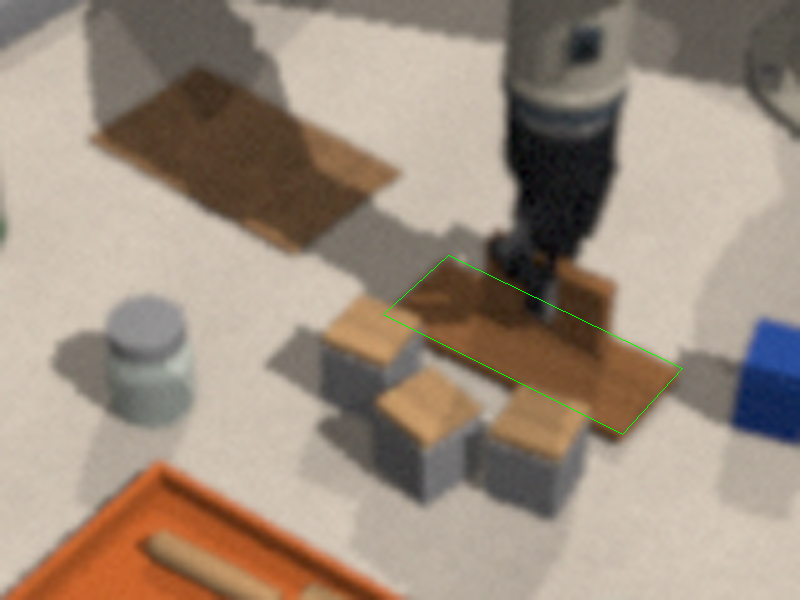

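apply_moves(motion="-1 0 0.006 0 0;-1 0 0.013 0 0;-1 0 0.02 0 0;-1 0 0.025 0 0;-1 0 0.029 0 0;-1 0 0.033 0 0;-1 0 0.037 0 0;-1 0 0.041 0 0;-1 0 0.045 0 0;-1 0 0.049 0 0;-1 0 0.053 0 0;-1 0 0.057 0 0;-1 0 0.061 0 0;-1 0 0.065 0 0;-1 0 0.069 0 0;-1 0 0.073 0 0;-1 0 0.077 0 0;-1 0 0.08 0 0;-1 0 0.08 0 0")

```text
clock: 9.6
eef_pos: [528.1, -23.9, 206.0]
tcp_rot: [3.141, 0.0, 1.645]
contact_force: [-1.1, 0.3, -2.6]
opening: 0.176
```

```bash
cat > look.py <<'E'
import sys
from h import *
n=sys.argv[1]
f=grab_frame("top");s=grab_frame("scene");np.savez(f"top{n}.npz",**f);np.savez(f"scene{n}.npz",**s)
st=r.sense();print(st['clock'],st['eef_pos'],st['tcp_rot'],st['contact_force'])
p=st['eef_pos'];a=st['tcp_rot'][2]-np.pi/2
P=[(place(box(-20,60,-100,100,15),p[0],p[1],a),(0,255,0))]
crop(f,185,130,150,115,5,f"l{n}_t.png",P);crop(s,170,120,160,120,5,f"l{n}_s.png",P)
E
python3 look.py 2
```

```text
9.7 [527.9786633  -23.93204761 206.16132945] [3.13988644e+00 1.17433803e-04 1.64475228e+00] [ 0.25306078 -0.10838416 -3.11226882]
```

View pics/l2_t.png

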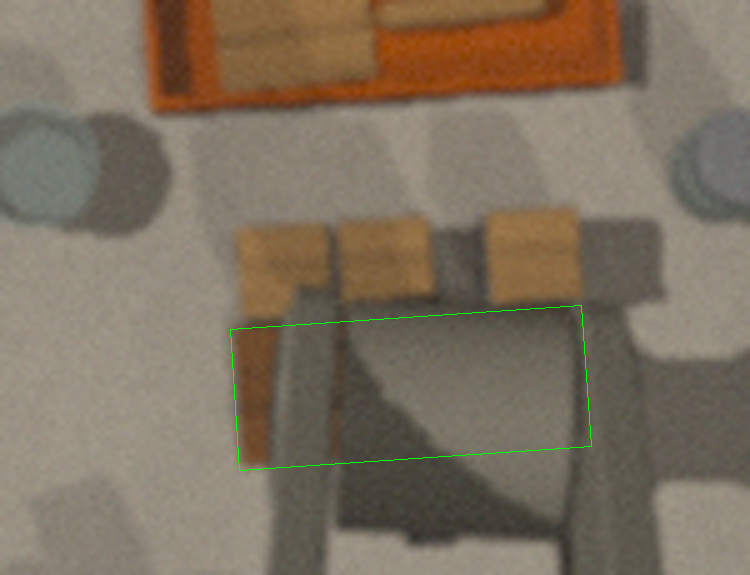

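View pics/l2_s.png

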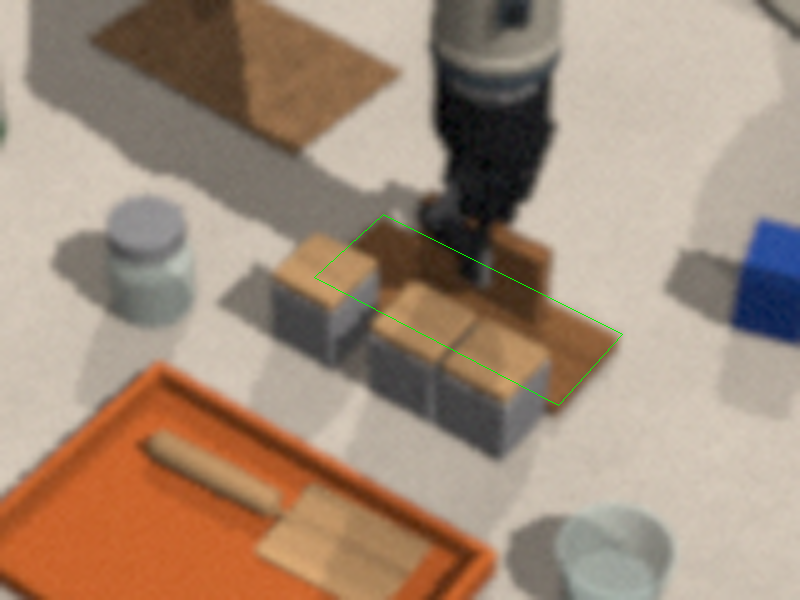

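The canisters are now aligned along the blade edge, with lids at (282,270), (385,258) and (532,255). About 43 mm of push remains. I'll go 37 mm, then measure.

apply_moves(motion="-1 0 0.004 0 0;-1 0 0.008 0 0;-1 0 0.012 0 0;-1 0 0.016 0 0;-1 0 0.02 0 0;-1 0 0.024 0 0;-1 0 0.028 0 0;-1 0 0.032 0 0;-1 0 0.035 0 0;-1 0 0.037 0 0;-1 0 0.037 0 0;-1 0 0.037 0 0")

```text
clock: 10.7
eef_pos: [564.4, -21.2, 205.9]
tcp_rot: [3.141, 0.0, 1.645]
contact_force: [-1.7, 0.5, -2.0]
opening: 0.175
```

```bash
python3 look.py 3; python3 - <<'E'
from h import *
f=dict(np.load("top3.npz"));s=dict(np.load("scene3.npz"))
crop(f,225,130,90,60,8,"c3_t.png");crop(s,200,165,100,70,8,"c3_s.png")
E
```

```text
10.8 [564.30734531 -21.19243386 205.98184857] [3.14112294e+00 1.27752123e-05 1.64479639e+00] [-1.09996195 -1.26962486 -2.30481199]
```

View pics/c3_t.png

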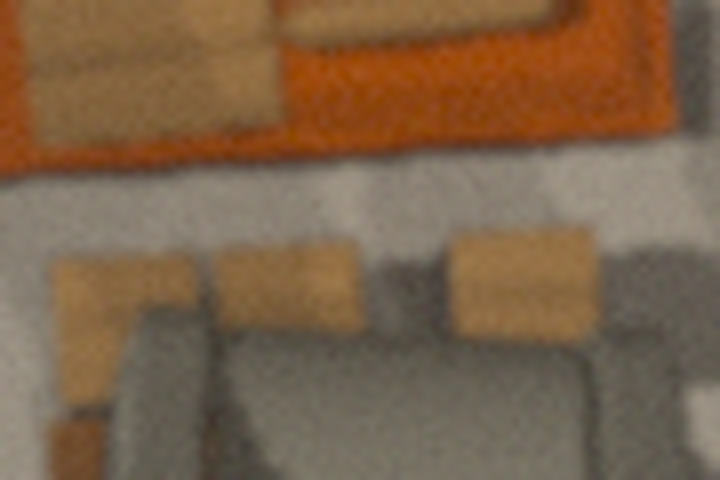

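View pics/c3_s.png

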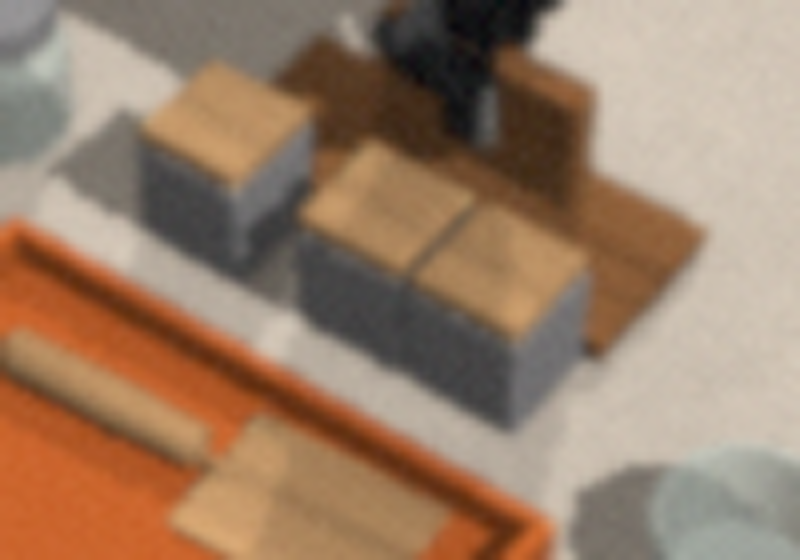

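```bash
python3 - <<'E'
from fit import *
f=dict(np.load("top3.npz"));s=dict(np.load("scene3.npz"))
t=np.load("pose0.npz")['tray'];a=t[2]
def T(P): d=P[:,:2]-t[:2]; return np.c_[d@[np.cos(a),np.sin(a)],d@[-np.sin(a),np.cos(a)]].round(1)
print("scene base",T(unproj(s,px([(235,268),(140,215),(515,428),(405,367),(303,312)],200,165,8),0)))
print("scene tray rim",T(unproj(s,px([(15,222),(552,522)],200,165,8),22)))
print("scene lid far",T(unproj(s,px([(233,186),(138,128),(515,340),(408,277),(302,214)],200,165,8),64)))
print("top lid far",T(unproj(f,px([(55,260),(195,255),(215,248),(357,240),(452,235),(595,228)],225,130,8),64)))
print("top tray rim",T(unproj(f,px([(0,180),(300,160),(678,133)],225,130,8),22)))
E
```

```text
scene base [[ -43.1  -53.7]
 [ -43.1 -104.4]
 [ -41.3   88.4]
 [ -41.2   34.6]
 [ -40.4  -16.3]]
scene tray rim [[   6.  -129.1]
 [   3.7  135.7]]
scene lid far [[-32.3 -43.9]
 [-35.  -94.8]
 [-32.1  92.1]
 [-34.1  40.5]
 [-36.4 -12.7]]
top lid far [[-36.9  87.4]
 [-38.3  39.9]
 [-36.4  32.9]
 [-36.8 -15.4]
 [-37.2 -47.8]
 [-37.9 -96.6]]
top tray rim [[-1.300e+00  1.071e+02]
 [-1.000e+00  6.000e-01]
 [-1.000e-01 -1.340e+02]]
```

The top view and the arm's kinematics both put the gap at about 36 mm, and the row is straight and parallel within about 1.5 mm. The scene view is biased here: its lid and base points disagree by 8 mm. Pushing 6 mm more.

apply_moves(motion="-1 0 0.002 0 0;-1 0 0.004 0 0;-1 0 0.006 0 0;-1 0 0.006 0 0;-1 0 0.006 0 0;-1 0 0.006 0 0")

```text
clock: 11.3
eef_pos: [570.2, -20.8, 206.0]
tcp_rot: [3.141, 0.0, 1.645]
contact_force: [-3.3, -0.9, -2.8]
opening: 0.178
```

apply_moves(motion="-1 0 -0.003 0 0;-1 0 -0.008 0 0;-1 0 -0.015 0 0;-1 0 -0.025 0 0;-1 0 -0.04 0 0;-1 0 -0.06 0 0;-1 0 -0.085 0 0;-1 0 -0.11 0 0;-1 0 -0.135 0 0;-1 0 -0.15 0 0;-1 0 -0.15 0 0;-1 0 -0.15 0 0")

```text
clock: 12.3
eef_pos: [419.9, -31.9, 206.3]
tcp_rot: [3.141, 0.0, 1.644]
contact_force: [1.9, -0.1, -1.7]
opening: 0.179
```

```bash
python3 look.py 4; python3 - <<'E'
from h import *
f=dict(np.load("top4.npz"));s=dict(np.load("scene4.npz"))
crop(f,225,130,90,60,8,"c4_t.png");crop(s,200,165,100,70,8,"c4_s.png")
E
```

```text
12.4 [421.61176528 -31.92523164 206.4284722 ] [3.13929966e+00 3.28476017e-04 1.64466910e+00] [-0.60246826 -0.75983258 -1.73412294]
```

View pics/c4_t.png

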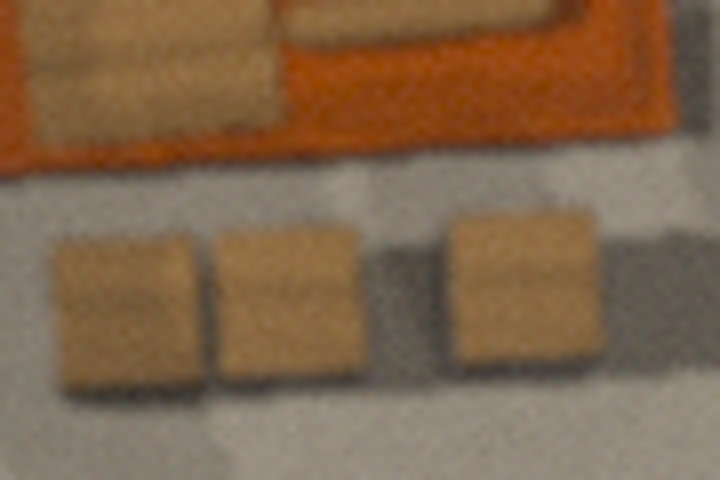

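View pics/c4_s.png

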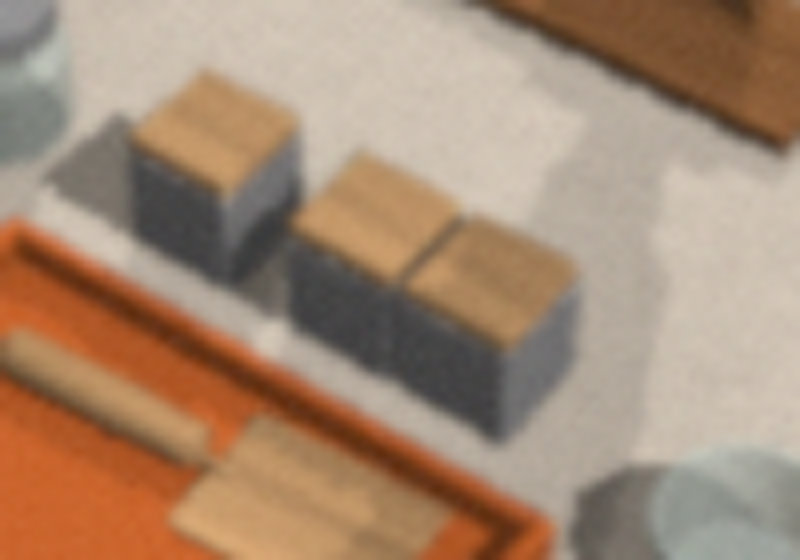

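The row stands upright and free of the blade, with lids in the top crop at (128,312), (290,302) and (525,287). I'll measure it by segmenting the lids and the tray.

```bash
cat > seg.py <<'E'
import sys
from fit import *
def meas(f,verbose=True):
    U=6
    im=f["img"]; big=cv2.resize(im,None,fx=U,fy=U,interpolation=cv2.INTER_CUBIC).astype(int)
    R,G,B=big[...,0],big[...,1],big[...,2]
    sat=(R-B)
    def plane(cnt,z): return unproj(f,px(cnt.reshape(-1,2),0,0,U),z)[:,:2]
    # tray
    m=((R-B)>70)&(R>2*G*0.9)
    m=m.astype(np.uint8); c=max(cv2.findContours(m,cv2.RETR_EXTERNAL,cv2.CHAIN_APPROX_NONE)[0],key=cv2.contourArea)
    t=np.load("pose0.npz")['tray'];a=t[2]
    T=lambda P:np.c_[(P-t[:2])@[np.cos(a),np.sin(a)],(P-t[:2])@[-np.sin(a),np.cos(a)]]
    q=T(plane(c,22)); n=q[(abs(q[:,0])<12)&(abs(q[:,1])<120)]
    l=np.polyfit(n[:,1],n[:,0],1);print("tray near edge (z=22): offset",l[1].round(2),"slope",l[0].round(4), "size",np.ptp(q,axis=0).round(1))
    m=((sat>28)&(R>80)).astype(np.uint8)
    for c in cv2.findContours(m,cv2.RETR_EXTERNAL,cv2.CHAIN_APPROX_NONE)[0]:
        if cv2.contourArea(c)<200*U: continue
        q=T(plane(c,64))
        ctr=q.mean(0)
        if -130<ctr[0]<-20 and abs(ctr[1])<130 and np.ptp(q,axis=0).max()<90:
            qq=q-ctr
            fa=q[(qq[:,0]>12)&(abs(qq[:,1])<18)];ne=q[(qq[:,0]<-12)&(abs(qq[:,1])<18)]
            lf=np.polyfit(fa[:,1]-ctr[1],fa[:,0],1);ln=np.polyfit(ne[:,1]-ctr[1],ne[:,0],1)
            (cx,cy),(w,h),an=cv2.minAreaRect(q.astype(np.float32))
            print("lid centre",np.round((cx,cy),1),"size",round(w,1),round(h,1),"ang",round(an,1),"far",lf.round(3),"near",ln.round(3))
meas(dict(np.load(sys.argv[1])))
E
python3 seg.py top4.npz; python3 seg.py scene4.npz; python3 seg.py top0.npz
```

```text
tray near edge (z=22): offset 1.48 slope 0.0025 size [188.2 265.8]
lid centre [-54.5 -72. ] size 54.7 55.9 ang 89.6 far [ 1.8000e-02 -2.8433e+01] near [ 8.0000e-03 -8.1802e+01]
tray near edge (z=22): offset 7.03 slope -0.0031 size [192.  273.7]
lid centre [-58.7 -73.4] size 66.6 68.3 ang 89.0 far [ 2.2000e-02 -2.5098e+01] near [  0.105 -86.139]
tray near edge (z=22): offset 1.48 slope 0.0014 size [187.7 266.4]
lid centre [-111.2    2.8] size 54.1 53.4 ang 77.0 far [  0.212 -84.684] near [   0.202 -138.024]
```

```bash
sed -e 's/sat>28/sat>45/' seg.py > seg2.py; python3 seg2.py top4.npz; sed -e 's/sat>28/sat>38/' seg.py > seg3.py;python3 seg3.py top4.npz; python3 seg2.py scene4.npz
```

```text
tray near edge (z=22): offset 1.48 slope 0.0025 size [188.2 265.8]
lid centre [-55.8  63.8] size 49.7 49.0 ang 89.8 far [ 8.0000e-03 -3.1769e+01] near [ 1.2000e-02 -7.9372e+01]
lid centre [-55.6   8.8] size 50.1 50.4 ang 89.9 far [ 2.6000e-02 -3.1006e+01] near [ 2.7000e-02 -8.0191e+01]
lid centre [-55.5 -71.6] size 50.1 50.0 ang 88.9 far [ 1.600e-02 -3.097e+01] near [ 5.0000e-03 -8.0207e+01]
tray near edge (z=22): offset 1.48 slope 0.0025 size [188.2 265.8]
lid centre [-55.5  63.8] size 51.2 51.0 ang 89.1 far [ 1.6000e-02 -3.0692e+01] near [ 6.0000e-03 -8.0254e+01]
lid centre [-55.5   8.8] size 51.8 51.7 ang 90.0 far [ 2.0000e-02 -3.0146e+01] near [ 2.0000e-02 -8.0867e+01]
lid centre [-55.5 -71.6] size 51.5 51.8 ang 89.2 far [ 7.0000e-03 -3.0158e+01] near [ 3.0000e-03 -8.0842e+01]
tray near edge (z=22): offset 7.03 slope -0.0031 size [192.  273.7]
lid centre [-53.3 -69.5] size 54.6 54.6 ang 0.0 far [ 1.8000e-02 -2.6916e+01] near [-3.2000e-02 -7.9608e+01]
```

The row is done: all three lid centres lie at tray x = -55.5, so the gap is about 30 mm, and their angles are within about 0.02 rad of the tray's. Next I'll take the scraper back to the mat.

```bash
python3 - <<'E'
import json,numpy as np
c=json.load(open("cmd.json"));y=c[3];d=80+37+6-150
c[0]+=d*np.sin(y);c[1]-=d*np.cos(y);json.dump(c,open("cmd.json","w"));print(c)
E
python3 mv.py 421 -32 290 0.074; python3 mv.py 417 -337.7 290 0.005;  python3 mv.py 417 -337.7 208 0.005
```

```text
[np.float64(420.6432068679873), np.float64(-31.854624477483483), 205.981, 1.64479125106593]
measured [421.6 -31.9 206.4] [3.1393e+00 3.0000e-04 1.6447e+00] cmd was [420.6432 -31.8546 205.981    1.6448]
[-0.0002, 0.0003, -0.084] -0.0 dist 84.0 rows 2.0148653079014514
measured [421.6 -31.9 206.4] [3.1393e+00 3.0000e-04 1.6447e+00] cmd was [420.9572 -32.0319 289.981    1.6448]
[-0.3045, -0.0265, -0.0] 0.022 dist 305.7 rows 7.330784538632667
measured [421.6 -31.9 206.4] [3.1393e+00 3.0000e-04 1.6447e+00] cmd was [ 417.0406 -337.6577  289.981     1.5757]
[-0.0, -0.0, 0.082] -0.0 dist 82.0 rows 1.9659717250145596
```

apply_moves(motion="-1 0 0 -0.02 0;-1 0 0 -0.045 0;-1 0 0 -0.065 0;-1 0 0 -0.08 0;-1 -0.0002 0.0003 -0.084 0;-1 -0.0002 0.0003 -0.084 0")

```text
clock: 12.9
eef_pos: [422.2, -32.1, 291.0]
tcp_rot: [3.138, 0.001, 1.645]
contact_force: [0.8, 0.1, -1.1]
opening: 0.178
```

apply_moves(motion="-1 -0.015 -0.001 0 0.001;-1 -0.04 -0.004 0 0.003;-1 -0.07 -0.006 0 0.005;-1 -0.1 -0.009 0 0.007;-1 -0.13 -0.011 0 0.009;-1 -0.16 -0.014 0 0.012;-1 -0.19 -0.017 0 0.014;-1 -0.22 -0.019 0 0.016;-1 -0.25 -0.022 0 0.018;-1 -0.275 -0.024 0 0.02;-1 -0.295 -0.026 0 0.022;-1 -0.3045 -0.0265 0 0.022;-1 -0.3045 -0.0265 0 0.022;-1 -0.3045 -0.0265 0 0.022;-1 -0.3045 -0.0265 0 0.022")

```text
clock: 14.15
eef_pos: [416.9, -336.5, 289.2]
tcp_rot: [-3.14, -0.001, 1.576]
contact_force: [-0.3, -0.9, -2.2]
opening: 0.181
```

apply_moves(motion="-1 0 0 0.02 0;-1 0 0 0.045 0;-1 0 0 0.06 0;-1 0 0 0.07 0;-1 0 0 0.074 0;-1 0 0 0.074 0;-1 0 0 0.074 0")

```text
clock: 14.73
eef_pos: [417.4, -337.5, 216.5]
tcp_rot: [3.141, 0.0, 1.576]
contact_force: [0.6, 0.2, -2.0]
opening: 0.175
```

```bash
python3 - <<'E'
from h import *
f=grab_frame("top");s=grab_frame("scene")
o=dict(np.load("pose0.npz"))
st=r.sense();p=st['eef_pos'];print(p,st['tcp_rot'],st['contact_force']);a=st['tcp_rot'][2]-np.pi/2
P=[(place(box(-20,60,-100,100,p[2]-191),p[0],p[1],a),(0,255,0)),(place(box(-65,65,-110,110,5),*o['mat']),(255,255,255))]
crop(f,325,195,130,85,6,"pl_t.png",P);crop(s,150,60,140,110,5,"pl_s.png",P)
E
```

```text
[ 417.49528469 -337.80791651  216.95237768] [3.14030424e+00 1.04321099e-03 1.57589773e+00] [ 0.07736844 -0.12645332 -1.24065012]
```

View pics/pl_t.png

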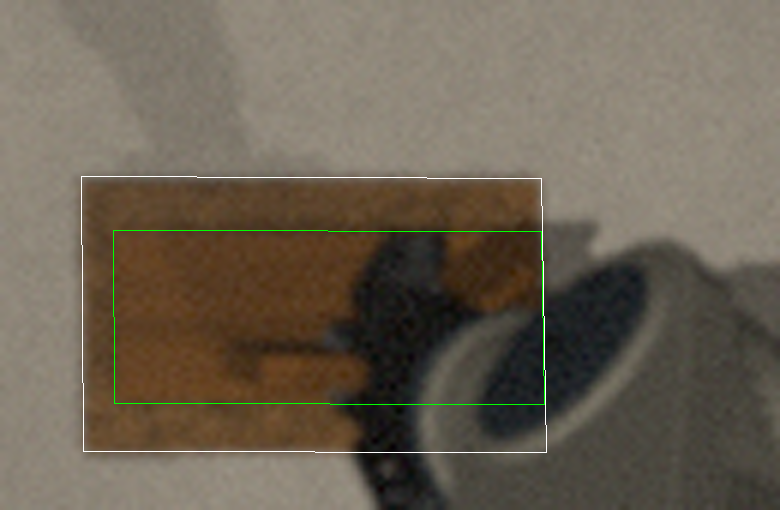

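View pics/pl_s.png

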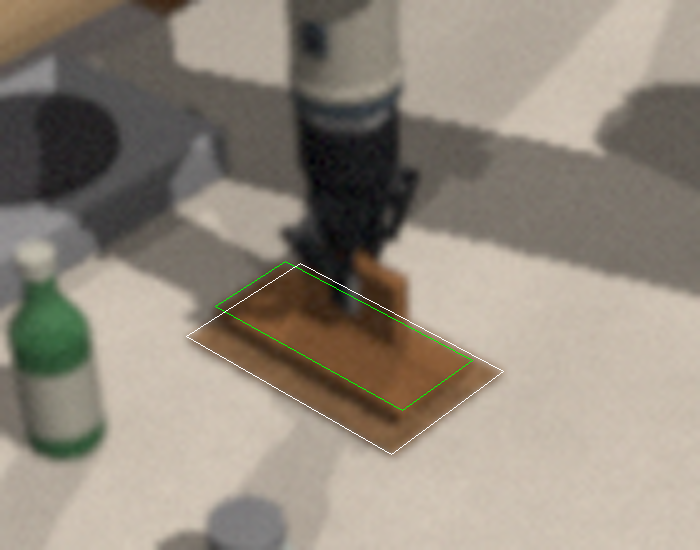

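The blade is centred over the mat to within about 2 mm and is level. Lowering the last 8 mm, then opening slowly.

apply_moves(motion="-1 0 0 0.003 0;-1 0 0 0.006 0;-1 0 0 0.008 0;-1 0 0 0.008 0;-1 0 0 0.008 0")

```text
clock: 15.25
eef_pos: [417.1, -337.8, 208.7]
tcp_rot: [3.141, 0.0, 1.576]
contact_force: [-1.7, 2.3, 9.2]
opening: 0.176
```

```bash
python3 -c "
from h import *
s=r.sense();print(s['eef_pos'],s['contact_force'])"
```

```text
[ 417.13000778 -337.78863468  208.67349437] [-1.65839729  2.33380905  9.21933543]
```

apply_moves(motion="0 0 0 0 0;0.4 0 0 0 0;1 0 0 0 0;1 0 0 0 0;1 0 0 0 0;1 0 0 0 0;1 0 0 0 0;1 0 0 0 0;1 0 0 0 0;1 0 0 0 0;1 0 0 -0.01 0;1 0 0 -0.03 0;1 0 0 -0.06 0;1 0 0 -0.1 0;1 0 0 -0.14 0;1 0 0 -0.16 0;1 0 0 -0.16 0")

```text
clock: 16.67
eef_pos: [418.1, -338.6, 374.0]
tcp_rot: [3.135, 0.006, 1.576]
contact_force: [0.8, -0.8, -0.3]
opening: 1.004
```

apply_moves(motion="1 0.03 -0.03 -0.03 0;1 0.06 -0.06 -0.06 0;1 0.09 -0.09 -0.06 0;1 0.12 -0.09 -0.06 0;1 0.15 -0.09 -0.06 0;1 0.18 -0.09 -0.06 0;1 0.2 -0.09 -0.06 0;1 0.2 -0.09 -0.06 0;1 0.2 -0.09 -0.06 0")

```text
clock: 17.42
eef_pos: [325.8, -137.3, 428.0]
tcp_rot: [3.141, 0.0, 1.578]
contact_force: [0.3, -0.3, 0.7]
opening: 1.0
```

```bash
python3 look.py 5; python3 - <<'E'
from h import *
f=dict(np.load("top5.npz"));s=dict(np.load("scene5.npz"))
o=dict(np.load("pose0.npz"));m=o['mat']
P=[(place(box(-40,40,-100,100,17),*m),(0,255,0)),(place(box(-65,65,-110,110,5),*m),(255,255,255))]
crop(f,325,195,130,85,6,"fin_t.png",P);crop(s,150,60,140,110,5,"fin_s.png",P)
crop(s,0,0,512,384,1.5,"all_s.png")
E
python3 seg3.py top5.npz
```

```text
17.5167 [ 326.12015945 -138.41752363  427.98919823] [3.14157295e+00 3.54933037e-04 1.57613586e+00] [-0.25677618 -0.14825378  0.45331194]
tray near edge (z=22): offset 1.89 slope 0.0106 size [188.1 266.4]
lid centre [-55.9  64.6] size 50.4 50.6 ang 89.5 far [ 1.3000e-02 -3.0927e+01] near [-2.4000e-02 -8.0376e+01]
lid centre [-55.5   8.6] size 51.2 50.5 ang 89.9 far [ 1.0000e-02 -3.0839e+01] near [ 1.2000e-02 -8.0132e+01]
lid centre [-55.6 -71.7] size 51.3 51.4 ang 89.7 far [ 1.9000e-02 -3.0469e+01] near [ 6.0000e-03 -8.0583e+01]
```

View pics/fin_t.png

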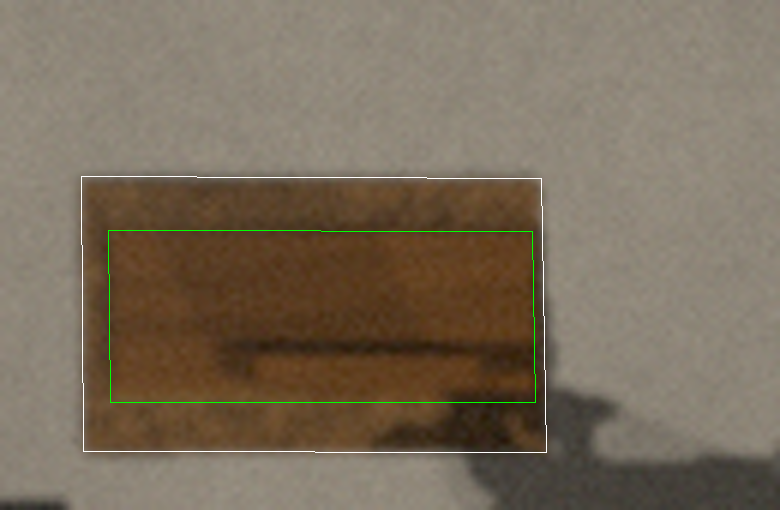

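View pics/all_s.png

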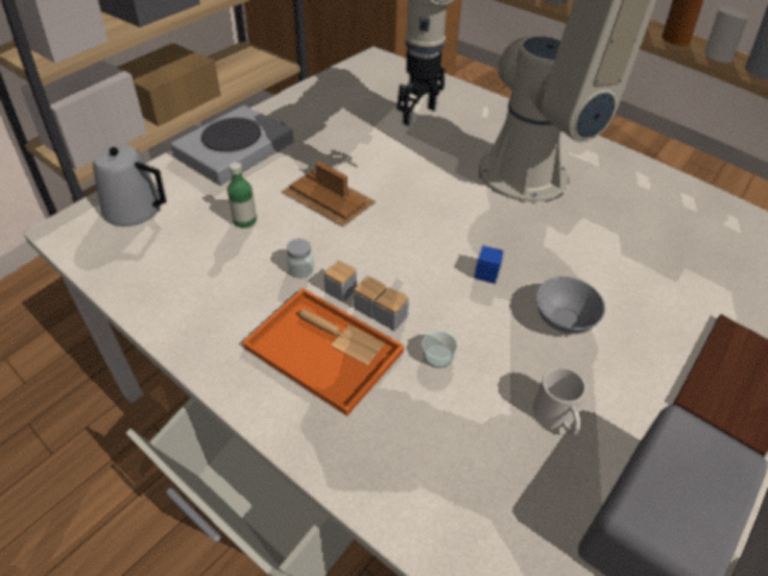

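The scraper lies flat in the middle of the mat: its blade matches the predicted outline (109–535, 231–402) in the crop. The row is unchanged, the other things look to be where they were, and the arm is clear. Handing in.

```bash
python3 -c "
from rig import r
print(r.sign_off(), r.sense()['clock'])"
```

```text
the job is handed in; nothing more can be done
the job is handed in; nothing more can be done
```

The three canisters stand upright in one straight row about 30 mm from the tray, and the scraper is back on its mat. I gripped the scraper by its rib and pushed them with its long edge. I then laid it flat, let go and moved the arm clear, and handed the job in just after 17.5 s of the 58 s allowed.

**Row:** In the last top picture the lid centres lie 55.9, 55.5 and 55.6 mm in front of the tray's near side. With 52 mm canisters that puts the gap at about 30 mm. Their faces are parallel to the tray within about 0.02 rad, which is as fine as I could measure.

**Spacing:** The canisters are not evenly spaced along the row. The left and middle ones drifted together to about 4 mm apart, and the right one stands about 28 mm from the middle. Their front and back faces line up.

**Scraper and surroundings:** The scraper matches the centred outline on the mat to about 2 mm. By eye, the other things and the blue look-alike have not moved.

**Disagreement:** The scene camera read less consistently than the top camera. Partway through the push its lid and base points differed by about 8 mm, and it put the gap about 3–10 mm wider than the top camera did. I went by the top camera and the arm's own position, which agreed within 1 mm.

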